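# Cast wheels from the moulds to the curing rack in pour order

### The arm

A 7-joint arm with a two-finger parallel gripper is mounted at the origin on the work surface. World frame = base frame: x ahead of the robot, y to its left, z up, the work surface at z = 0. Lengths are in mm, angles in rad, forces in N, time in s.
With the tool pointing down it reaches from about 400 to 850 mm from the base axis. Payload 10.4 kg.
Tool frame: the origin (TCP) lies at the very end of the fingers, on their centre line; the grasp point (between the pads) lies 19 mm behind it; z points along the fingers, y is the line along which they close (so a half turn about z gives the same grasp; the last joint's range is limited). The gripper opens to 87 mm and grips with 3 to 60 N. Pads are 19 mm wide; open, the fingers measure 117 mm over their backs; the gripper's body (75 mm by 190 mm) begins 51 mm behind the grasp point.
Start: joints at [1.106, 0.332, -0.065, 1.46, 0.022, 1.35, -0.088], TCP at [267.255, -565.004, 196.676] pointing down, gripper open.
Joint ranges: [-2.6, 2.6], [-0.5, 2.12], [-1.47, 1.34], [0.16, 2.42], [-1.27, 4.41], [0.06, 2.06], [-2.6, 2.6]. Speed limits (rad/s): [2.22, 2.22, 2.79, 2.79, 3.14, 3.14, 3.14].

### API

Orientations are given as [roll, pitch, yaw] about the fixed x, y, z axes, in that order (R = Rz(yaw) Ry(pitch) Rx(roll)).
In Python, from station import bot, viewer, order gives the robot as it stands. The module is installed in compiled form; this text tells all that it offers.
- The arm moves only by the shell command python3 -m creep 'ROWS' [FORCE]. ROWS is text: rows parted by semicolons, each of 7 numbers parted by spaces: the shift along the world's x, y, z in units of 0.2 m (1.0 is 0.2 m), then the turn, a rotation vector about the world's x, y, z in units of 60 degrees (1.0 is 60 degrees), then the opening, from 0 (shut) to 1 (fully open). In form: tx ty tz wx wy wz claw; .... A call has 1 to 12 rows; each row is the pose to reach, as a shift and turn from the pose commanded when the call began; what a row does not reach only later rows make up. A row lasts 1/10 s, in which the tool goes at most 50 mm and 8.59 degrees, less where a joint would pass 70% of its speed; a pose out of reach is approached as far as the arm can. A call with a number of a shift or a turn outside -1 to 1 is refused whole. A call with a gripper value outside its range is refused whole. The fingers move at their own pace and stop on an object; FORCE is the grip in N (left out, the last holds). Time passes only in rows, so rows that repeat a pose let the fingers close. It gives the time, the measured TCP pose, the force, the opening and the grip force at its end, in the units of the state.
- bot.observe(): the state, without advancing time (a new reading comes with each control period).
- viewer.camera(name): name is "scene" or "side" or "wrist"; returns (picture, depth): 400x640x3 uint8, red, green, blue; 400x640 float32, mm along the optical axis (not along the pixel's ray), 0 where there is no reading.
- viewer.camera_info(name): a dict with "fov_y" (degrees; the focal length in pixels is half the picture's height over the tangent of half this angle, whatever the lens; pixels are square), "cx", "cy" (the principal point, pixels), "k1" (the pictures are not rectified: a ray, as slopes to the right and down, at radius r is drawn at 1 + k1 r^2 times it, then the intrinsics apply), "rvec" (rotation vector, rad) and "tvec" (3), from world to camera coordinates, as OpenCV has them; the wrist camera has in their place "hand_eye" (4x4, takes a point from camera to tool coordinates, whose origin is the TCP and whose axes are the flange's). Camera axes: x right, y down, z forward; pixel columns grow to the right and rows downward; lengths in mm; the calibration is good to about 2 mm. A picture is of the moment at which its call begins: read the wrist's pose just before it. camera_info takes no time and is no camera call.
- order.hand_in(): hands the job in; it is judged then, once.
The state is a dict: "t": time; "joint_positions": joint angles; "dq": joint speeds; "joint_torque": joint torques, N m; "tool_pos": TCP position; "ee_rot": TCP orientation; "wrist_force": force on the tool from outside, world axes, zero at the start; "moment": the same for the moment, N m; "opening": finger opening in mm; "gripper_force": force on a finger pad.
Only numpy, scipy, OpenCV 4.12 (cv2) and the standard library are available. Lean on these libraries where they do the work, as an engineer would, in place of code of your own. Each camera call takes 0.05 s, during which the arm holds its last target. There are 200 camera calls.

### The job

The four cast wheels lie in their open moulds in the order in which they were poured. Move them onto the curing rack in the same left-to-right order as seen from the robot, one wheel on each rod and flat down on the board. Leave the small tint cup that stands between the two rows where it is, upright.

Things in the scene. Friction and masses are not known exactly. Their poses are not given: they have to be found in the camera images.
- wheel_blue: Loose cast blue wheel with white hub, about 75 g, lying flat: outside 54 mm, 32 mm thick, tread flat over its middle 16 mm, rounded lips; 22 mm bore right through. Origin at its centre, z along the bore. It starts in the blue mould: lower 14 mm in the cavity with 2 mm play round it, upper 18 mm clear; it lifts straight out.
- wheel_red: Loose cast red wheel with white hub, about 75 g, lying flat: outside 54 mm, 32 mm thick, tread flat over its middle 16 mm, rounded lips; 22 mm bore right through. Origin at its centre, z along the bore. It starts in the red mould: lower 14 mm in the cavity with 2 mm play round it, upper 18 mm clear; it lifts straight out.
- wheel_yellow: Loose cast yellow wheel with white hub, about 75 g, lying flat: outside 54 mm, 32 mm thick, tread flat over its middle 16 mm, rounded lips; 22 mm bore right through. Origin at its centre, z along the bore. It starts in the yellow mould: lower 14 mm in the cavity with 2 mm play round it, upper 18 mm clear; it lifts straight out.
- wheel_green: Loose cast green wheel with white hub, about 75 g, lying flat: outside 54 mm, 32 mm thick, tread flat over its middle 16 mm, rounded lips; 22 mm bore right through. Origin at its centre, z along the bore. It starts in the green mould: lower 14 mm in the cavity with 2 mm play round it, upper 18 mm clear; it lifts straight out.
- mould_blue: Open lower mould with blue splashes on its rim. Fixed aluminium block 78 x 78 x 26 mm, origin at the centre of its underside; cavity 58 mm wide, 14 mm deep, with a 16 mm core pin 24 mm tall inside the wheel's bore. The four moulds stand 82 mm apart in a straight row along their y axes, +y to the robot's left, on a grey board; colour order varies.
- mould_red: Open lower mould with red splashes on its rim. Fixed aluminium block 78 x 78 x 26 mm, origin at the centre of its underside; cavity 58 mm wide, 14 mm deep, with a 16 mm core pin 24 mm tall inside the wheel's bore. The four moulds stand 82 mm apart in a straight row along their y axes, +y to the robot's left, on a grey board; colour order varies.
- mould_yellow: Open lower mould with yellow splashes on its rim. Fixed aluminium block 78 x 78 x 26 mm, origin at the centre of its underside; cavity 58 mm wide, 14 mm deep, with a 16 mm core pin 24 mm tall inside the wheel's bore. The four moulds stand 82 mm apart in a straight row along their y axes, +y to the robot's left, on a grey board; colour order varies.
- mould_green: Open lower mould with green splashes on its rim. Fixed aluminium block 78 x 78 x 26 mm, origin at the centre of its underside; cavity 58 mm wide, 14 mm deep, with a 16 mm core pin 24 mm tall inside the wheel's bore. The four moulds stand 82 mm apart in a straight row along their y axes, +y to the robot's left, on a grey board; colour order varies.
- curing_rack: Fixed brown board 90 x 290 mm, top 18 mm above its origin (centre of underside), with four upright 6 mm steel rods at x = 0, y = +111, +37, -37, -111 mm, tops 63 mm above the origin. y runs along the row, +y to the robot's left. A wheel flat on the board has its centre 34 mm above the origin. Rack and moulds lie side by side, either on the left, each turned up to 0.25 rad.
- tint_cup: Small white plastic cup with some purple tint set in the bottom, 40 mm across the rim, 42 mm tall, loose and light, standing between the two rows. Origin at the centre of its underside.
Not all that is in view belongs to the job. Leave any orange look-alike of the wheel_red alone.

How it is judged:
By the outcome, as a careful person would: the job done as asked, in the order asked, and still so for the second after the job is handed in, with the robot touching nothing.
It also fails if it takes over 102 s, if anything falls off the work surface, if the arm or the gripper's body presses on something with over 40 N, if the wrist force passes 120 N, or if a joint passes its speed limit or range.

## Working session

There is one attempt and no reset: what is moved stays moved. The work goes in short steps, Python scripts to look and compute and a shell command to move; the robot and the scene stay as the last step left them, time stands still between calls to the robot, and variables do not carry over. Pictures are saved under pics/ and viewed, at most 14 in all, crops included, and the job is handed in when it is done.

```bash
mkdir -p pics; python3 - <<'E'
from station import bot,viewer
import cv2
print(bot.observe())
for n in("scene","side","wrist"):
    p,d=viewer.camera(n); cv2.imwrite(f"pics/{n}0.png",p[:,:,::-1]); print(n,viewer.camera_info(n))
    import numpy as np; np.save(f"pics/{n}0.npy",d)
E
```

```text
{'t': 0.0, 'joint_positions': array([ 1.10640036,  0.332878  , -0.06470207,  1.46093872,  0.0216113 ,
        1.349856  , -0.08852841]), 'dq': array([-6.20800207e-04,  6.45303133e-05,  1.32081962e-03, -4.14799746e-04,
       -4.53006415e-04, -6.40402685e-04, -4.96796527e-04]), 'joint_torque': array([-1.17687858e-03, -6.23252106e+01,  2.38607847e-02, -3.89903247e+01,
       -6.15055952e-02,  3.95669206e-02,  1.21986595e-04]), 'tool_pos': array([ 267.0447849 , -564.62624382,  195.85137088]), 'ee_rot': array([-3.14021043e+00,  7.26470983e-05,  4.41792980e-01]), 'wrist_force': array([ 0.25004914,  0.61308341, -0.31815151]), 'moment': array([-0.02293384, -0.03877095,  0.00216473]), 'gripper_force': 0.0, 'opening': 86.63282526360102}
scene {'fov_y': 57.0073898638709, 'cx': 318.02106445059957, 'cy': 201.32124869880977, 'k1': -0.01010244329160439, 'rvec': array([ 1.96557492,  0.94149888, -0.49324076]), 'tvec': array([-348.04624396, -203.24816757, 1346.90679216])}
side {'fov_y': 45.26569034810128, 'cx': 320.37325579381553, 'cy': 199.00279993960697, 'k1': -0.0729482061683046, 'rvec': array([ 0.91987077, -2.57173019,  0.97587933]), 'tvec': array([447.39088498, 312.94500626, 945.96487469])}
wrist {'fov_y': 70.19181095988928, 'cx': 318.62913364415465, 'cy': 197.0056777394953, 'k1': -0.04040573583182566, 'hand_eye': array([[ 1.06891313e-03, -9.66411753e-01, -2.56996463e-01,
         6.98205992e+01],
       [ 9.99999343e-01,  1.13918153e-03, -1.24538661e-04,
        -7.98461137e-01],
       [ 4.13121250e-04, -2.56996161e-01,  9.66412336e-01,
        -1.87778163e+02],
       [ 0.00000000e+00,  0.00000000e+00,  0.00000000e+00,
         1.00000000e+00]])}
```

View pics/scene0.png

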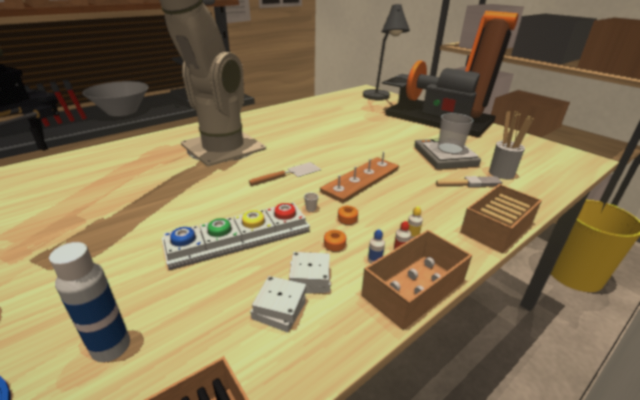

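View pics/side0.png

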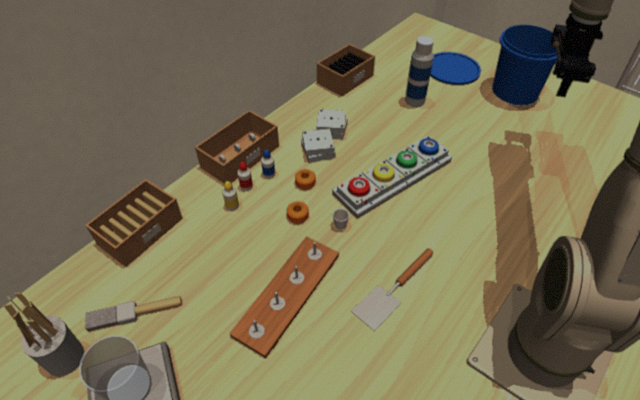

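The moulds are on the robot's right, running red, yellow, green, blue from left to right as the robot sees them. The rack is on its left. In the side view the wheels are at (359,186), (383,171), (406,158) and (429,147), the rod feet at about (314,256), (296,280), (277,305) and (256,332), and the cup at (341,218).

```bash
cat > h.py <<'E'
import numpy as np,cv2
from station import bot,viewer
from scipy.spatial.transform import Rotation as R
def cam(n,state=None):
    c=viewer.camera_info(n); f=200/np.tan(np.radians(c["fov_y"]/2))
    if n=="wrist":
        T=np.eye(4);T[:3,:3]=R.from_euler("xyz",state["ee_rot"]).as_matrix();T[:3,3]=state["tool_pos"]
        M=T@c["hand_eye"]
    else:
        r=cv2.Rodrigues(c["rvec"])[0];M=np.eye(4);M[:3,:3]=r.T;M[:3,3]=-r.T@c["tvec"]
    return c,f,M
def ray(C,u,v):
    c,f,M=C; a=np.array([(u-c["cx"])/f,(v-c["cy"])/f]); s=a.copy()
    for _ in range(10): s=a/(1+c["k1"]*(s@s))
    return M[:3,3],M[:3,:3]@np.array([*s,1])
def atz(C,u,v,z):
    o,d=ray(C,u,v); return o+d*(z-o[2])/d[2]
def proj(C,P):
    c,f,M=C; p=M[:3,:3].T@(np.asarray(P)-M[:3,3]); s=p[:2]/p[2]; s=s*(1+c["k1"]*(s@s)); return s*f+[c["cx"],c["cy"]]
E
python3 - <<'E'
from h import *
C=cam("side");d=np.load("pics/side0.npy")
for n,u,v,z in[("red",359,186,0),("yel",383,171,0),("gre",406,158,0),("blu",429,147,0),("r1",314,256,18),("r2",296,280,18),("r3",277,305,18),("r4",256,332,18),("cup",341,211,42),("board",300,262,18),("boardm",345,203,0),("table",330,180,0)]:
    o,dd=ray(C,u,v);print(n,atz(C,u,v,z or 44).round(),(o+dd*d[v,u]).round())
E
```

```text
red [ 540. -104.   44.] [ 537. -100.   49.]
yel [ 523. -186.   44.] [ 522. -183.   47.]
gre [ 504. -265.   44.] [ 501. -258.   51.]
blu [ 479. -341.   44.] [ 474. -328.   56.]
r1 [503. 115.  18.] [502. 116.  20.]
r2 [493. 189.  18.] [492. 189.  20.]
r3 [483. 260.  18.] [483. 260.  18.]
r4 [474. 333.  18.] [473. 333.  21.]
cup [526. -13.  42.] [528. -17.  36.]
board [517. 148.  18.] [516. 149.  20.]
boardm [533. -37.  44.] [547. -57.  16.]
table [609. -75.  44.] [ 635. -109.   -1.]
```

```bash
python3 -m creep '0.3 0.85 0.1 0 0 0.84 1; 0.3 0.85 0.1 0 0 0.84 1; 0.3 0.85 0.1 0 0 0.84 1; 0.3 0.85 0.1 0 0 0.84 1; 0.3 0.85 0.1 0 0 0.84 1; 0.3 0.85 0.1 0 0 0.84 1; 0.3 0.85 0.1 0 0 0.84 1'
python3 -m creep '0.95 0.85 -0.05 0 0 0 1; 0.95 0.85 -0.05 0 0 0 1; 0.95 0.85 -0.05 0 0 0 1; 0.95 0.85 -0.05 0 0 0 1; 0.95 0.85 -0.05 0 0 0 1; 0.95 0.85 -0.05 0 0 0 1; 0.95 0.85 -0.05 0 0 0 1;0.95 0.85 -0.05 0 0 0 1'
python3 - <<'E'
from h import *
s=bot.observe();p,d=viewer.camera("wrist");cv2.imwrite("pics/w1.png",p[:,:,::-1]);np.save("pics/w1.npy",d)
import pickle;pickle.dump(s,open("pics/w1.pkl","wb"));print(s["tool_pos"],s["ee_rot"],s["joint_positions"])
E
```

```text
t: 0.85
tool_pos: [327.2, -394.8, 216.6]
ee_rot: [-3.141, 0.0, 1.324]
wrist_force: [0.1, 0.0, -0.7]
opening: 86.8
gripper_force: 0.0
t: 1.65
tool_pos: [516.4, -226.3, 206.4]
ee_rot: [-3.141, 0.001, 1.318]
wrist_force: [-0.7, -0.2, 0.5]
opening: 87.1
gripper_force: 0.0
[ 516.44031205 -226.30923819  206.38384492] [-3.14093530e+00  5.05382997e-04  1.31778577e+00] [ 0.70812546  0.22382514 -0.43777322  1.59330053  0.09719581  1.34664252
  0.00523098]
```

View pics/w1.png

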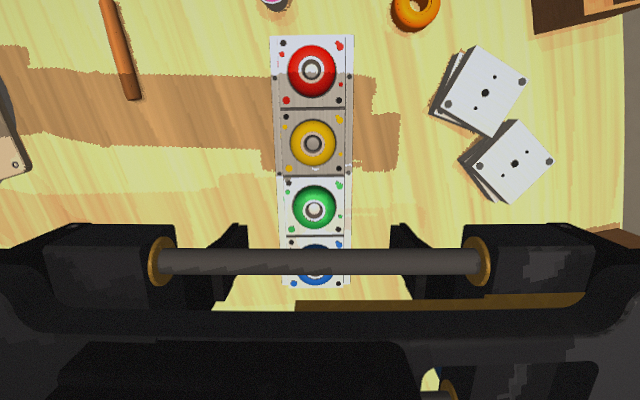

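The wheels show at (312,71) red, (313,143) yellow, (315,208) green, and blue at about (316,265), partly hidden behind the gripper.

```bash
python3 - <<'E'
from h import *
import pickle
s=pickle.load(open("pics/w1.pkl","rb"));C=cam("wrist",s);d=np.load("pics/w1.npy");p=cv2.imread("pics/w1.png")
def w(u,v): o,r=ray(C,u,v);return (o+r*d[v,u]).round(1)
print("table",w(220,120),w(230,180),"boardedge",w(349,100),"mouldtop",w(333,120),w(293,60),w(333,190),"wheel top ring",w(312,53),w(295,70),w(313,127),w(315,193))
hsv=cv2.cvtColor(p,cv2.COLOR_BGR2HSV)
for n,(u,v),h in[("red",(312,71),(0,179)),("yel",(313,143),(22,24)),("gre",(315,208),(60,60))]:
    m=np.zeros(p.shape[:2],np.uint8);H=hsv[...,0].astype(int);hc=[min(abs(x-y) for y in h) for x in range(180)]
    m[(np.array(hc)[H]<8)&(hsv[...,1]>120)&(hsv[...,2]>60)]=255
    k=np.zeros_like(m);cv2.circle(k,(u,v),31,255,-1);m&=k;m=cv2.morphologyEx(m,cv2.MORPH_OPEN,np.ones((5,5)))
    q=cv2.convexHull(np.argwhere(m)[:,::-1].astype(np.int32))
    P=np.array([atz(C,*x,40)[:2] for x in q[:,0]],np.float32);print(n,cv2.minEnclosingCircle(P),cv2.fitEllipse(q)[0])
E
```

```text
table [ 4.051e+02 -1.222e+02 -2.000e-01] [ 391.8 -203.8    0.4] boardedge [ 576.6 -141.8   20. ] mouldtop [ 550.6 -160.4   37.7] [522.4 -86.6  54.5] [ 529.9 -245.1   37.8] wheel top ring [544.5 -85.1  55.5] [521.8 -97.3  55.6] [ 525.4 -162.1   56.1] [ 507.6 -239.3   54. ]
red ((539.1965942382812, -100.30028533935547), 28.002891540527344) (311.1385192871094, 70.39204406738281)
yel ((519.6175537109375, -180.76686096191406), 27.780359268188477) (312.4341735839844, 142.6630096435547)
gre ((499.1193542480469, -261.735107421875), 26.362707138061523) (313.5785827636719, 208.1223907470703)
```

```bash
python3 -m creep '0.11 0.62 0 0 0 0.01 1; 0.11 0.62 0 0 0 0.01 1; 0.11 0.62 -0.2 0 0 0.01 1; 0.11 0.62 -0.4 0 0 0.01 1; 0.11 0.62 -0.6 0 0 0.01 1; 0.11 0.62 -0.75 0 0 0.01 1; 0.11 0.62 -0.82 0 0 0.01 1; 0.11 0.62 -0.825 0 0 0.01 1; 0.11 0.62 -0.825 0 0 0.01 1'
python3 -m creep '0 0 0 0 0 0 0;0 0 0 0 0 0 0;0 0 0 0 0 0 0;0 0 0 0 0 0 0;0 0 0 0 0 0 0;0 0 0 0 0 0 0;0 0 0 0 0 0 0' 20
```

```text
t: 2.6
tool_pos: [539.9, -101.7, 42.9]
ee_rot: [3.14, 0.0, 1.331]
wrist_force: [0.7, -0.5, 0.1]
opening: 87.5
gripper_force: 0.0
t: 3.3
tool_pos: [539.2, -101.0, 41.6]
ee_rot: [-3.142, -0.0, 1.332]
wrist_force: [-0.4, -0.5, -0.3]
opening: 39.0
gripper_force: 0.0
```

```bash
python3 - <<'E'
from h import *
p,d=viewer.camera("wrist");q,_=viewer.camera("side");r,_=viewer.camera("scene")
cv2.imwrite("pics/w2.png",np.hstack([cv2.resize(q[120:240,290:470],(540,360)),cv2.resize(r[180:280,220:320],(260,360))])[:,:,::-1]); print(bot.observe())
E
```

```text
{'t': 3.45, 'joint_positions': array([ 0.53297463,  0.35417229, -0.50406613,  1.81522746,  0.19758154,
        1.02207086, -0.28741677]), 'dq': array([ 0.00149305, -0.00038084, -0.00049642,  0.00148972, -0.00020417,
        0.00014464,  0.00150206]), 'joint_torque': array([-1.77247512e-03, -5.43982458e+01, -5.69977909e+00, -3.34602535e+01,
       -5.78456407e-02,  1.58119365e-02,  1.90209346e-05]), 'tool_pos': array([ 539.20617807, -101.00887239,   41.6297787 ]), 'ee_rot': array([-3.14154229e+00, -1.93562081e-05,  1.33189449e+00]), 'wrist_force': array([-0.8537793 , -0.27681042,  0.26275264]), 'moment': array([-0.01871502, -0.06352736, -0.02947224]), 'gripper_force': 0.0, 'opening': 27.02185474227226}
```

View pics/w2.png

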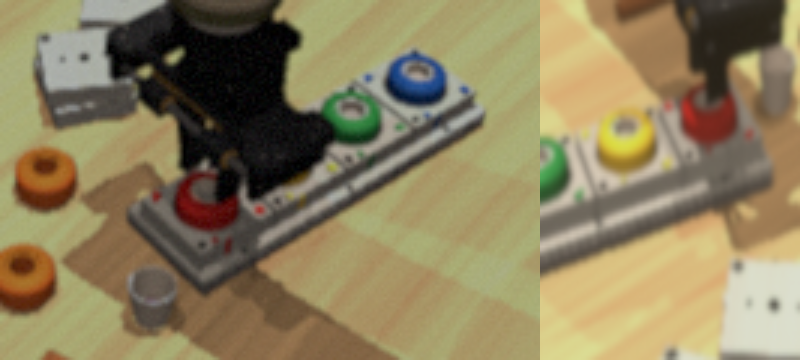

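```bash
python3 - <<'E'
from h import *
s=bot.observe();print(s["tool_pos"],s["opening"])
print("side",proj(cam("side"),s["tool_pos"]),proj(cam("side"),[539,-101,56]),"scene",proj(cam("scene"),s["tool_pos"]))
p,d=viewer.camera("wrist");q,_=viewer.camera("side");r,_=viewer.camera("scene")
cv2.imwrite("pics/w3.png",np.vstack([np.hstack([cv2.resize(q[160:210,330:390],(400,333),interpolation=2),cv2.resize(r[185:235,255:315],(400,333),interpolation=2)]),cv2.resize(p[100:,:][:200],(800,250))])[:,:,::-1])
E
```

```text
[ 539.20617807 -101.00887239   41.6297787 ] 27.02185474227226
side [358.41101776 187.49114497] [358.81151779 183.56321075] scene [284.73380694 210.95472718]
```

View pics/w3.png

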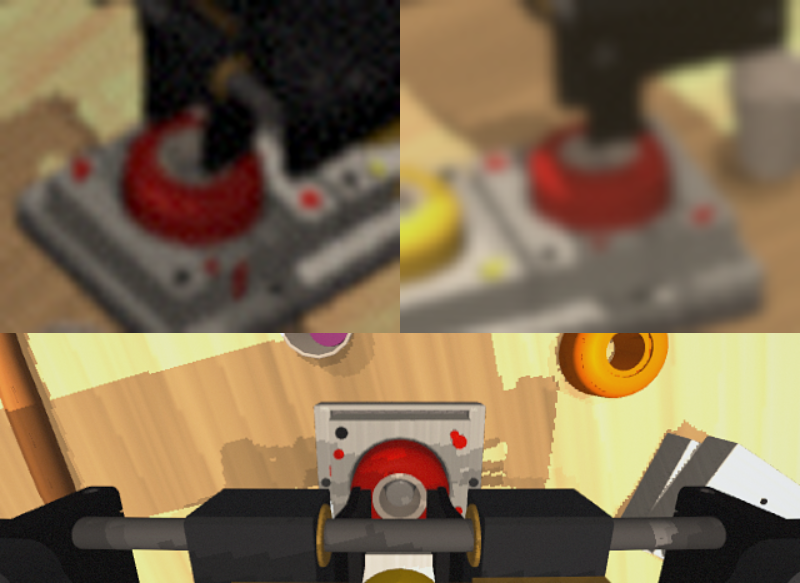

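The fingers have closed above the red wheel: in the wrist view they straddle the hub at about (320,230). I'll measure where the fingertips really are from the wrist depth.

```bash
python3 - <<'E'
from h import *
s=bot.observe();C=cam("wrist",s);p,d=viewer.camera("wrist")
he=C[0]["hand_eye"]
for dz in(0,-15,-30):
  for y in (-13.5,13.5):
    C2=(C[0],C[1],he); print(dz,y,proj(C2,[0,y,dz]).round(),end=" ")
print()
for v in range(206,262,6):
    print(v,[(u,*(lambda o,r:(o+r*d[v,u]).round().astype(int))(*ray((C[0],C[1],he),u,v))) for u in (270,282,320,356,368)])
for u,v in((320,182),(300,195),(320,215),(270,190)):
    o,r=ray(C,u,v);print("world",u,v,(o+r*d[v,u]).round())
cv2.imwrite("pics/w4.png",cv2.resize(p[160:270,240:400],(800,550),interpolation=2)[:,:,::-1])
E
```

```text
0 -13.5 [300. 225.] 0 13.5 [339. 225.] -15 -13.5 [299. 234.] -15 13.5 [340. 234.] -30 -13.5 [297. 243.] -30 13.5 [342. 243.] 
206 [(270, np.int64(13), np.int64(-35), np.int64(3)), (282, np.int64(13), np.int64(-27), np.int64(5)), (320, np.int64(18), np.int64(0), np.int64(-13)), (356, np.int64(12), np.int64(26), np.int64(7)), (368, np.int64(13), np.int64(34), np.int64(4))]
212 [(270, np.int64(9), np.int64(-35), np.int64(3)), (282, np.int64(4), np.int64(-28), np.int64(18)), (320, np.int64(14), np.int64(0), np.int64(-14)), (356, np.int64(71), np.int64(-1), np.int64(-188)), (368, np.int64(9), np.int64(34), np.int64(3))]
218 [(270, np.int64(4), np.int64(-35), np.int64(4)), (282, np.int64(9), np.int64(-25), np.int64(-9)), (320, np.int64(7), np.int64(0), np.int64(-5)), (356, np.int64(9), np.int64(24), np.int64(-10)), (368, np.int64(4), np.int64(34), np.int64(4))]
224 [(270, np.int64(38), np.int64(-17), np.int64(-101)), (282, np.int64(5), np.int64(-25), np.int64(-11)), (320, np.int64(3), np.int64(0), np.int64(-6)), (356, np.int64(38), np.int64(12), np.int64(-99)), (368, np.int64(38), np.int64
[... 1004 characters left out ...]
)), (368, np.int64(38), np.int64(12), np.int64(-119))]
254 [(270, np.int64(37), np.int64(-14), np.int64(-119)), (282, np.int64(33), np.int64(-11), np.int64(-111)), (320, np.int64(33), np.int64(0), np.int64(-111)), (356, np.int64(33), np.int64(10), np.int64(-111)), (368, np.int64(37), np.int64(12), np.int64(-120))]
260 [(270, np.int64(35), np.int64(-14), np.int64(-119)), (282, np.int64(31), np.int64(-11), np.int64(-112)), (320, np.int64(32), np.int64(0), np.int64(-113)), (356, np.int64(32), np.int64(10), np.int64(-112)), (368, np.int64(35), np.int64(12), np.int64(-119))]
world 320 182 [547. -72.  38.]
world 300 195 [532. -75.  47.]
world 320 215 [542. -90.  53.]
world 270 190 [512. -69.  39.]
```

View pics/w4.png

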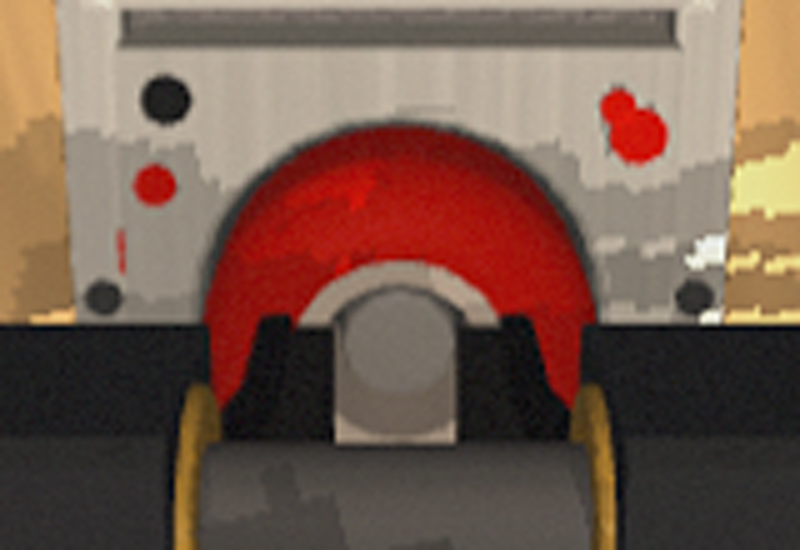

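```bash
python3 - <<'E'
from h import *
s=bot.observe();C=cam("wrist",s);p,d=viewer.camera("wrist");print(s["opening"],s["gripper_force"],s["tool_pos"],s["wrist_force"])
he=C[0]["hand_eye"]
for v in range(220,250,3):
    print(v,[(u,*map(int,(lambda o,r:(o+r*d[v,u]).round())(*ray((C[0],C[1],he),u,v)))) for u in (294,298,303,308,320,332,337)])
E
```

```text
11.24928689479118 0.0 [ 539.21303344 -100.98369195   41.64649729] [0.15801482 0.29123809 0.438576  ]
220 [(294, 9, -17, -14), (298, 9, -14, -15), (303, 8, -11, -12), (308, -2, -9, 18), (320, 6, 0, -5), (332, 8, 8, -12), (337, 9, 11, -13)]
223 [(294, 7, -17, -14), (298, 12, -13, -28), (303, 6, -11, -12), (308, -5, -9, 18), (320, 4, 0, -7), (332, -5, 10, 18), (337, 12, 10, -28)]
226 [(294, 12, -15, -32), (298, 12, -13, -32), (303, 11, -10, -29), (308, 10, -7, -29), (320, 2, 0, -7), (332, 10, 7, -28), (337, 12, 10, -33)]
229 [(294, 12, -15, -37), (298, 12, -12, -37), (303, 11, -10, -34), (308, 10, -7, -33), (320, 0, 0, -6), (332, 10, 7, -32), (337, 12, 10, -37)]
232 [(294, 12, -14, -42), (298, 12, -12, -41), (303, 10, -9, -38), (308, 11, -7, -38), (320, -2, 0, -6), (332, 10, 7, -37), (337, 12, 9, -41)]
235 [(294, 12, -14, -46), (298, 12, -12, -47), (303, 11, -9, -43), (308, 10, -7, -43), (320, -4, 0, -7), (332, 10, 7, -42), (337, 10, 9, -41)]
238 [(294, 12, -13, -50), (298, 12, -11, -50), (303, 11, -9, -47), (308, 10, -6, -46), (320, -11, 0, 3), (332, 11, 6, -47), (337, 10, 9, -47)]
241 [(294, 12, -13, -53), (298, 10, -11, -50), (303, 10, -9, -51), (308, 10, -6, -50), (320, -10, 0, -3), (332, 10, 6, -50), (337, 11, 9, -51)]
244 [(294, 12, -13, -58), (298, 10, -11, -53), (303, 10, -9, -53), (308, 8, -6, -49), (320, -10, 0, -8), (332, 10, 6, -54), (337, 10, 9, -54)]
247 [(294, 12, -13, -62), (298, 10, -11, -58), (303, 10, -8, -58), (308, 6, -6, -48), (320, -11, 0, -12), (332, 10, 6, -58), (337, 11, 8, -58)]
```

```bash
python3 -m creep '0 0 0 0 0 0 1; 0 0 0 0 0 0 1;0 0 0 0 0 0 1;0 0 0 0 0 0 1;0 0 0 0 0 0 1;0 0 0 0 0 0 1;0 0 0 0 0 0 1;0 0 0 0 0 0 1;0 0 0 0 0 0 1;0 0 0 0 0 0 1'
python3 - <<'E'
from h import *
s=bot.observe();C=cam("wrist",s);p,d=viewer.camera("wrist");print(s["opening"],s["tool_pos"])
he=C[0]["hand_eye"]
def rep(d,us):
  for v in range(214,245,4):
    print(v,[(u,*map(int,(lambda o,r:(o+r*d[v,u]).round())(*ray((C[0],C[1],he),u,v)))) for u in us])
rep(d,(230,238,243,248,390,396,402,410)); print(); rep(np.load("pics/w1.npy"),(230,238,243,248,390,396,402,410))
E
```

```text
t: 4.7
tool_pos: [539.3, -101.0, 41.7]
ee_rot: [3.142, -0.0, 1.332]
wrist_force: [-0.1, 0.1, -0.1]
opening: 79.1
gripper_force: 0.0
79.10583645431069 [ 539.25620637 -100.99348298   41.67527509]
214 [(230, -6, -76, 43), (238, -6, -69, 42), (243, -6, -65, 42), (248, -5, -61, 42), (390, -5, 60, 42), (396, -5, 65, 42), (402, -5, 70, 42), (410, -6, 78, 43)]
218 [(230, -9, -77, 42), (238, -9, -70, 42), (243, -9, -65, 42), (248, -9, -61, 41), (390, -9, 61, 43), (396, -8, 65, 40), (402, -10, 71, 44), (410, -9, 78, 42)]
222 [(230, -12, -77, 41), (238, -13, -70, 43), (243, 12, -46, -26), (248, -13, -61, 43), (390, -13, 61, 43), (396, 12, 46, -25), (402, -13, 71, 43), (410, -13, 78, 43)]
226 [(230, -16, -77, 42), (238, 12, -48, -32), (243, 11, -46, -30), (248, 11, -43, -30), (390, 11, 42, -29), (396, 12, 44, -33), (402, 12, 47, -34), (410, -16, 78, 43)]
230 [(230, -20, -78, 42), (238, 12, -46, -38), (243, 10, -44, -35), (248, 10, -41, -35), (390, 11, 40, -35), (396, 11, 44, -36), (402, 12, 46, -39), (410, -20, 79, 43)]
234 [(230, 12, -49, -45), (238, 10, -45, -41), (243, 10, -43, -40), (248, 9,
[... 1127 characters left out ...]
31), (410, -79, 135, 207)]
230 [(230, 12, -51, -39), (238, 10, -47, -35), (243, 10, -45, -33), (248, -85, -106, 207), (390, 7, 43, -26), (396, 11, 44, -36), (402, 11, 47, -35), (410, 13, 50, -41)]
234 [(230, 12, -49, -45), (238, 10, -45, -41), (243, 7, -45, -34), (248, -92, -106, 208), (390, 4, 43, -26), (396, 10, 43, -39), (402, 11, 45, -42), (410, 12, 49, -45)]
238 [(230, 10, -48, -46), (238, 10, -44, -45), (243, 5, -44, -35), (248, -99, -107, 208), (390, 2, 43, -27), (396, 7, 43, -39), (402, 11, 44, -47), (410, 11, 48, -49)]
242 [(230, 10, -47, -52), (238, 7, -45, -45), (243, 3, -45, -35), (248, -105, -107, 208), (390, 0, 43, -27), (396, 5, 43, -40), (402, 9, 43, -50), (410, 10, 47, -52)]
```

The wrist depth puts the real fingertips about 27 mm short of the reported TCP, both open and shut. I'll aim 27 mm lower and watch the force.

```bash
python3 -m creep '0 0 -0.04 0 0 0 1; 0 0 -0.08 0 0 0 1;0 0 -0.11 0 0 0 1; 0 0 -0.13 0 0 0 1;0 0 -0.13 0 0 0 1'
python3 -m creep '0 0 0 0 0 0 0;0 0 0 0 0 0 0;0 0 0 0 0 0 0;0 0 0 0 0 0 0;0 0 0 0 0 0 0;0 0 0 0 0 0 0;0 0 0 0 0 0 0' 20
```

```text
t: 5.25
tool_pos: [538.7, -100.9, 14.8]
ee_rot: [-3.14, -0.0, 1.332]
wrist_force: [0.2, 0.2, -0.5]
opening: 87.1
gripper_force: 0.0
t: 5.95
tool_pos: [539.3, -101.1, 15.8]
ee_rot: [3.141, 0.0, 1.332]
wrist_force: [-0.3, -1.3, 2.1]
opening: 54.5
gripper_force: 20.0
```

```bash
python3 -m creep '0 0 0.1 0 0 0 0; 0 0 0.3 0 0 0 0; 0 0 0.5 0 0 0 0; 0 0 0.75 0 0 0 0; -0.05 0.15 0.95 0 0 0.1 0; -0.1 0.4 1 0 0 0.2 0; -0.15 0.65 1 0 0 0.3 0; -0.2 0.9 1 0 0 0.35 0; -0.24 1 1 0 0 0.35 0; -0.24 1 1 0 0 0.35 0'
python3 -m creep '0 0.1 0.25 0 0 0 0;0 0.1 0.25 0 0 0 0;0 0.1 0.25 0 0 0 0;0 0.1 0.25 0 0 0 0'
python3 - <<'E'
from h import *
s=bot.observe();p,d=viewer.camera("wrist");cv2.imwrite("pics/w5.png",p[:,:,::-1]);np.save("pics/w5.npy",d)
import pickle;pickle.dump(s,open("pics/w5.pkl","wb"));print(s["tool_pos"],s["ee_rot"],s["opening"],s["joint_positions"])
E
```

```text
t: 6.95
tool_pos: [489.7, 103.6, 215.9]
ee_rot: [3.141, -0.001, 1.706]
wrist_force: [0.6, 0.0, -1.3]
opening: 54.3
gripper_force: 20.0
t: 7.35
tool_pos: [491.2, 117.9, 264.8]
ee_rot: [-3.141, 0.0, 1.697]
wrist_force: [0.0, 0.1, -1.4]
opening: 54.7
gripper_force: 20.0
[491.18580951 117.9399548  264.82487117] [-3.14068159e+00  3.58431405e-04  1.69724962e+00] 54.74755686603593 [ 0.36854835  0.08948273 -0.73159855  1.62915817  0.06033496  1.44696495
 -0.24212388]
```

View pics/w5.png

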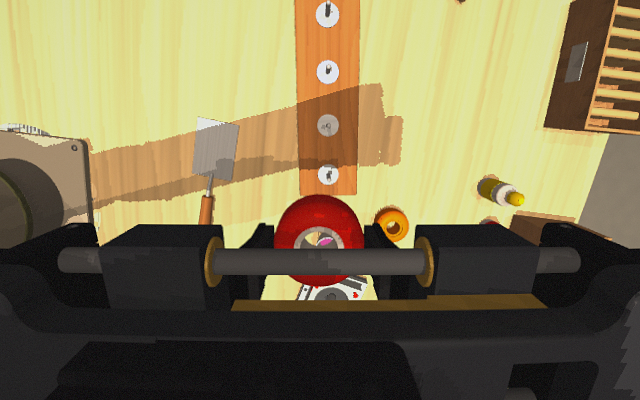

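The wheel is held well. The rod-foot discs show at (328,14), (328,72), (328,126) and (328,175).

```bash
python3 - <<'E'
from h import *
import pickle
s=pickle.load(open("pics/w5.pkl","rb"));C=cam("wrist",s);d=np.load("pics/w5.npy")
P=[]
for u,v in((328,14),(328,72),(328,126),(328,175)):
    a=atz(C,u,v,18);P.append(a[:2]);o,r=ray(C,u+6,v);print(a.round(1),(o+r*d[v,u+6]).round(1))
P=np.array(P);y=np.array([111,37,-37,-111])
A=np.stack([np.ones(4),y],1);c=np.linalg.lstsq(A,P,rcond=None)[0];print(c,np.linalg.norm(c[1]),np.arctan2(-c[1,0],c[1,1]));print(A@c)
E
```

```text
[476.  332.3  18. ] [484.1 333.4  18.1]
[486. 258.  18.] [494.5 259.2  17.3]
[496.2 183.5  18. ] [505.  184.6  18.8]
[506.1 110.3  18. ] [515.4 111.5  18.1]
[[ 4.91080616e+02  2.21012341e+02]
 [-1.35956571e-01  1.00084082e+00]] 1.0100329422032581 0.13501590934805535
[[475.98943628 332.10567214]
 [486.0502225  258.04345115]
 [496.11100872 183.98123017]
 [506.17179494 109.91900918]]
```

```bash
python3 -m creep '-0.02 0.25 -0.1 0 0 0 0; -0.04 0.5 -0.3 0 0 0 0; -0.06 0.75 -0.5 0 0 0 0; -0.08 1 -0.6 0 0 0.01 0; -0.08 1 -0.75 0 0 0.01 0; -0.08 1 -0.75 0 0 0.01 0'
python3 -m creep '0 0.07 0 0 0 0 0; 0 0.07 -0.1 0 0 0 0; 0 0.07 -0.2 0 0 0 0; 0 0.07 -0.3 0 0 0 0; 0 0.07 -0.38 0 0 0 0; 0 0.07 -0.38 0 0 0 0'
```

```text
t: 8.0
tool_pos: [471.0, 320.5, 109.9]
ee_rot: [-3.133, 0.001, 1.714]
wrist_force: [-1.3, -0.7, -1.8]
opening: 54.6
gripper_force: 20.0
t: 8.6
tool_pos: [475.3, 331.7, 38.5]
ee_rot: [-3.14, 0.001, 1.707]
wrist_force: [-0.2, -0.7, -1.6]
opening: 54.1
gripper_force: 20.0
```

```bash
python3 -m creep '0 0 -0.06 0 0 0 0; 0 0 -0.11 0 0 0 0; 0 0 -0.14 0 0 0 0; 0 0 -0.145 0 0 0 0; 0 0 -0.145 0 0 0 0'
python3 -m creep '0 0 0 0 0 0 1;0 0 0 0 0 0 1;0 0 0 0 0 0 1;0 0 0 0 0 0 1; 0 0 0.1 0 0 0 1; 0 0 0.25 0 0 0 1; 0 0 0.45 0 0 0 1;0 0 0.7 0 0 0 1;0 0 0.7 0 0 0 1'
python3 - <<'E'
from h import *
p,d=viewer.camera("side");cv2.imwrite("pics/s6.png",cv2.resize(p[200:380,200:480],(800,514),interpolation=2)[:,:,::-1])
E
```

```text
t: 9.1
tool_pos: [475.2, 333.1, 10.7]
ee_rot: [3.142, -0.0, 1.709]
wrist_force: [0.1, -0.5, -1.5]
opening: 54.4
gripper_force: 20.0
t: 10.0
tool_pos: [477.6, 335.7, 157.5]
ee_rot: [3.133, -0.004, 1.709]
wrist_force: [0.5, -0.4, 0.1]
opening: 87.0
gripper_force: 0.0
```

View pics/s6.png

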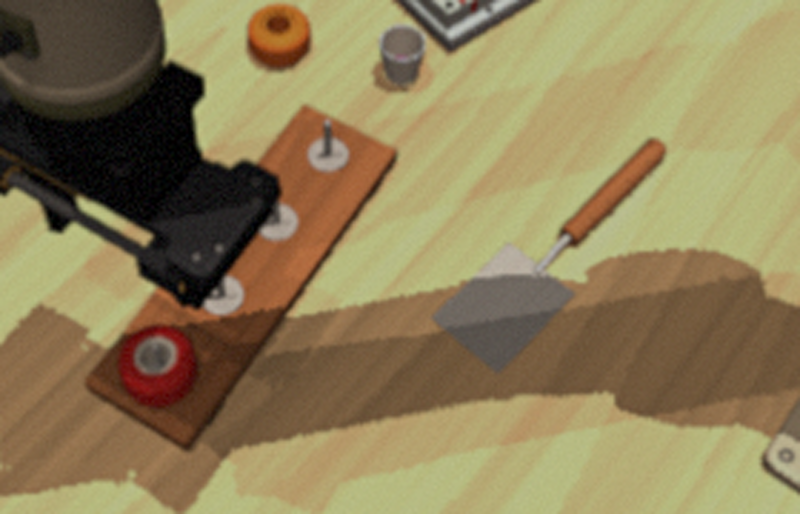

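The red wheel sits flat on the leftmost rod. Yellow is next.

```bash
python3 -m creep '0.05 -0.25 0 0 0 0 1; 0.1 -0.5 0 0 0 -0.1 1; 0.1 -0.75 0 0 0 -0.2 1; 0.1 -1 0 0 0 -0.3 1;0.1 -1 0 0 0 -0.36 1'
python3 -m creep '0.03 -0.25 0 0 0 0 1; 0.06 -0.5 0 0 0 0 1; 0.09 -0.75 0 0 0 0 1; 0.12 -1 0 0 0 0 1;0.12 -1 0 0 0 0 1'
python3 -m creep '0 -0.25 0 0 0 0 1; 0 -0.5 0 0 0 0 1; 0 -0.57 0 0 0 0 1; 0 -0.57 -0.2 0 0 0 1; 0 -0.57 -0.4 0 0 0 1; 0 -0.57 -0.55 0 0 0 1; 0 -0.57 -0.64 0 0 0 1; 0 -0.57 -0.675 0 0 0 1; 0 -0.57 -0.675 0 0 0 1'
python3 -m creep '0 0 0 0 0 0 0;0 0 0 0 0 0 0;0 0 0 0 0 0 0;0 0 0 0 0 0 0;0 0 0 0 0 0 0;0 0 0 0 0 0 0;0 0 0 0 0 0 0' 20
```

```text
t: 10.55
tool_pos: [495.6, 124.8, 149.4]
ee_rot: [-3.141, 0.004, 1.318]
wrist_force: [0.6, 0.3, -0.8]
opening: 86.7
gripper_force: 0.0
t: 11.05
tool_pos: [518.5, -75.1, 149.2]
ee_rot: [-3.14, 0.003, 1.322]
wrist_force: [0.3, -0.6, -0.3]
opening: 87.3
gripper_force: 0.0
t: 11.95
tool_pos: [518.5, -180.4, 14.6]
ee_rot: [-3.14, -0.001, 1.332]
wrist_force: [-0.5, -0.8, 0.3]
opening: 87.4
gripper_force: 0.0
t: 12.65
tool_pos: [519.5, -181.1, 16.0]
ee_rot: [3.141, 0.0, 1.332]
wrist_force: [0.4, 0.8, 3.6]
opening: 53.7
gripper_force: 20.0
```

```bash
python3 -m creep '0 0 0.1 0 0 0 0; 0 0 0.3 0 0 0 0; 0 0 0.5 0 0 0 0; 0 0.1 0.6 0 0 0 0; -0.02 0.35 0.6 0 0 0.1 0; -0.04 0.6 0.6 0 0 0.2 0; -0.06 0.85 0.6 0 0 0.3 0; -0.08 1 0.6 0 0 0.36 0; -0.08 1 0.6 0 0 0.36 0'
python3 -m creep '-0.02 0.25 0 0 0 0 0;-0.04 0.5 0 0 0 0 0;-0.06 0.75 0 0 0 0 0;-0.08 1 0 0 0 0 0;-0.08 1 0 0 0 0 0'
python3 -m creep '-0.01 0.195 0 0 0 0 0;-0.01 0.195 0 0 0 0 0;-0.01 0.195 -0.15 0 0 0 0;-0.01 0.195 -0.3 0 0 0 0;-0.01 0.195 -0.4 0 0 0 0;-0.01 0.195 -0.48 0 0 0 0;-0.01 0.195 -0.48 0 0 0 0'
```

```text
t: 13.55
tool_pos: [502.4, 24.3, 135.8]
ee_rot: [3.141, -0.001, 1.718]
wrist_force: [-0.0, -1.1, -1.4]
opening: 53.8
gripper_force: 20.0
t: 14.05
tool_pos: [485.1, 226.0, 135.9]
ee_rot: [3.141, -0.004, 1.717]
wrist_force: [-0.2, -0.3, -1.3]
opening: 53.5
gripper_force: 20.0
t: 14.75
tool_pos: [484.3, 256.5, 37.6]
ee_rot: [-3.138, 0.001, 1.708]
wrist_force: [-0.0, -0.7, -1.5]
opening: 53.5
gripper_force: 20.0
```

```bash
python3 -m creep '0 0 -0.06 0 0 0 0; 0 0 -0.11 0 0 0 0; 0 0 -0.14 0 0 0 0; 0 0 -0.145 0 0 0 0; 0 0 -0.145 0 0 0 0'
python3 -m creep '0 0 0 0 0 0 1;0 0 0 0 0 0 1;0 0 0 0 0 0 1;0 0 0 0 0 0 1; 0 0 0.1 0 0 0 1; 0 0 0.25 0 0 0 1; 0 0 0.45 0 0 0 1;0 0 0.7 0 0 0 1;0 0 0.7 0 0 0 1'
python3 -m creep '0.02 -0.25 0 0 0 0 1; 0.05 -0.5 0 0 0 -0.1 1; 0.07 -0.75 0 0 0 -0.2 1; 0.075 -1 0 0 0 -0.3 1;0.075 -1 0 0 0 -0.36 1'
python3 -m creep '0 -0.25 0 0 0 0 1; 0 -0.5 0 0 0 0 1; 0 -0.75 0 0 0 0 1; 0 -1 0 0 0 0 1;0 -1 0 0 0 0 1'
python3 -m creep '0 -0.25 0 0 0 0 1; 0 -0.5 0 0 0 0 1; 0 -0.59 0 0 0 0 1; 0 -0.59 -0.2 0 0 0 1; 0 -0.59 -0.4 0 0 0 1; 0 -0.59 -0.55 0 0 0 1; 0 -0.59 -0.64 0 0 0 1; 0 -0.59 -0.675 0 0 0 1; 0 -0.59 -0.675 0 0 0 1'
python3 -m creep '0 0 0 0 0 0 0;0 0 0 0 0 0 0;0 0 0 0 0 0 0;0 0 0 0 0 0 0;0 0 0 0 0 0 0;0 0 0 0 0 0 0;0 0 0 0 0 0 0' 20
python3 - <<'E'
from h import *
p,d=viewer.camera("side");cv2.imwrite("pics/s7.png",cv2.resize(p[120:380,200:480],(646,600),interpolation=2)[:,:,::-1])
E
```

```text
t: 15.25
tool_pos: [485.3, 258.0, 10.7]
ee_rot: [3.141, -0.0, 1.709]
wrist_force: [-0.5, 0.6, -1.1]
opening: 53.9
gripper_force: 20.0
t: 16.15
tool_pos: [488.0, 260.3, 157.2]
ee_rot: [3.132, -0.003, 1.709]
wrist_force: [0.8, 0.3, 0.2]
opening: 87.5
gripper_force: 0.0
t: 16.65
tool_pos: [500.5, 50.0, 150.1]
ee_rot: [3.141, 0.003, 1.318]
wrist_force: [0.0, 1.0, 0.5]
opening: 87.1
gripper_force: 0.0
t: 17.15
tool_pos: [498.9, -149.9, 149.9]
ee_rot: [-3.141, 0.002, 1.322]
wrist_force: [-0.1, 0.0, -0.5]
opening: 87.1
gripper_force: 0.0
t: 18.05
tool_pos: [500.0, -259.3, 15.0]
ee_rot: [-3.14, -0.001, 1.332]
wrist_force: [-0.0, 0.1, -0.1]
opening: 87.1
gripper_force: 0.0
t: 18.75
tool_pos: [500.5, -260.1, 16.0]
ee_rot: [3.141, 0.0, 1.332]
wrist_force: [-1.7, -0.1, 3.3]
opening: 54.0
gripper_force: 20.0
```

View pics/s7.png

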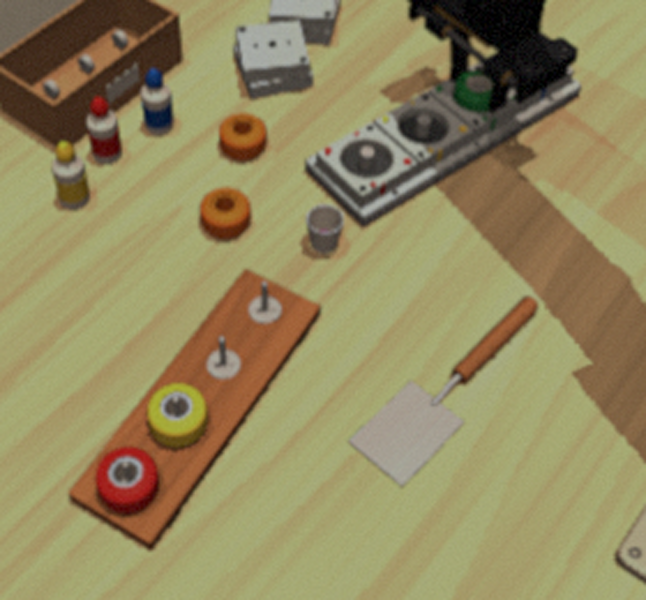

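Red and yellow are seated, the cup is upright, and the gripper holds green.

```bash
python3 -m creep '0 0 0.1 0 0 0 0; 0 0 0.3 0 0 0 0; 0 0 0.5 0 0 0 0; 0 0.1 0.6 0 0 0 0; 0 0.35 0.6 0 0 0.1 0; 0 0.6 0.6 0 0 0.2 0; 0 0.85 0.6 0 0 0.3 0; 0 1 0.6 0 0 0.36 0; 0 1 0.6 0 0 0.36 0'
python3 -m creep '0 0.25 0 0 0 0 0;0 0.5 0 0 0 0 0;-0.01 0.75 0 0 0 0 0;-0.02 1 0 0 0 0 0;-0.02 1 0 0 0 0 0'
python3 -m creep '0 0.22 0 0 0 0 0;0 0.22 0 0 0 0 0;0 0.22 -0.15 0 0 0 0;0 0.22 -0.3 0 0 0 0;0 0.22 -0.4 0 0 0 0;0 0.22 -0.48 0 0 0 0;0 0.22 -0.48 0 0 0 0'
```

```text
t: 19.7
tool_pos: [500.3, -55.1, 135.9]
ee_rot: [3.141, -0.001, 1.718]
wrist_force: [-1.2, -0.5, -0.3]
opening: 53.8
gripper_force: 20.0
t: 20.2
tool_pos: [495.2, 146.8, 136.0]
ee_rot: [3.141, -0.003, 1.717]
wrist_force: [-0.3, -0.6, -0.6]
opening: 53.8
gripper_force: 20.0
t: 20.9
tool_pos: [495.3, 182.7, 37.6]
ee_rot: [-3.138, 0.0, 1.708]
wrist_force: [-0.4, 0.1, -0.0]
opening: 53.7
gripper_force: 20.0
```

```bash
python3 -m creep '0 0 -0.06 0 0 0 0; 0 0 -0.11 0 0 0 0; 0 0 -0.14 0 0 0 0; 0 0 -0.145 0 0 0 0; 0 0 -0.145 0 0 0 0'
python3 -m creep '0 0 0 0 0 0 1;0 0 0 0 0 0 1;0 0 0 0 0 0 1;0 0 0 0 0 0 1; 0 0 0.1 0 0 0 1; 0 0 0.25 0 0 0 1; 0 0 0.45 0 0 0 1;0 0 0.7 0 0 0 1;0 0 0.7 0 0 0 1'
python3 -m creep '0 -0.25 0 0 0 0 1; 0 -0.5 0 0 0 -0.1 1; 0 -0.75 0 0 0 -0.2 1; 0 -1 0 0 0 -0.3 1;0 -1 0 0 0 -0.36 1'
python3 -m creep '-0.02 -0.25 0 0 0 0 1; -0.04 -0.5 0 0 0 0 1; -0.06 -0.75 0 0 0 0 1; -0.08 -1 0 0 0 0 1;-0.08 -1 0 0 0 0 1'
python3 -m creep '0 -0.25 0 0 0 0 1; 0 -0.5 0 0 0 0 1; 0 -0.615 0 0 0 0 1; 0 -0.615 -0.2 0 0 0 1; 0 -0.615 -0.4 0 0 0 1; 0 -0.615 -0.55 0 0 0 1; 0 -0.615 -0.64 0 0 0 1; 0 -0.615 -0.675 0 0 0 1; 0 -0.615 -0.675 0 0 0 1'
python3 -m creep '0 0 0 0 0 0 0;0 0 0 0 0 0 0;0 0 0 0 0 0 0;0 0 0 0 0 0 0;0 0 0 0 0 0 0;0 0 0 0 0 0 0;0 0 0 0 0 0 0' 20
```

```text
t: 21.4
tool_pos: [496.3, 184.1, 10.8]
ee_rot: [3.141, -0.0, 1.709]
wrist_force: [-0.6, 0.2, -0.4]
opening: 54.1
gripper_force: 20.0
t: 22.3
tool_pos: [499.3, 185.8, 157.1]
ee_rot: [3.132, -0.001, 1.709]
wrist_force: [0.9, 0.4, 1.2]
opening: 86.8
gripper_force: 0.0
t: 22.8
tool_pos: [495.8, -24.0, 150.2]
ee_rot: [3.142, 0.003, 1.318]
wrist_force: [-0.3, 0.5, -0.4]
opening: 86.9
gripper_force: 0.0
t: 23.3
tool_pos: [478.0, -223.6, 150.0]
ee_rot: [-3.141, 0.002, 1.322]
wrist_force: [0.5, -0.3, 0.2]
opening: 87.0
gripper_force: 0.0
t: 24.2
tool_pos: [479.9, -338.5, 15.0]
ee_rot: [-3.14, -0.001, 1.332]
wrist_force: [0.2, -0.1, -0.3]
opening: 86.7
gripper_force: 0.0
t: 24.9
tool_pos: [480.5, -339.1, 16.0]
ee_rot: [3.141, 0.0, 1.332]
wrist_force: [-0.6, 0.2, 3.3]
opening: 54.3
gripper_force: 20.0
```

```bash
python3 -m creep '0 0 0.1 0 0 0 0; 0 0 0.3 0 0 0 0; 0 0 0.5 0 0 0 0; 0.01 0.1 0.6 0 0 0 0; 0.03 0.35 0.6 0 0 0.1 0; 0.05 0.6 0.6 0 0 0.2 0; 0.07 0.85 0.6 0 0 0.3 0; 0.1 1 0.6 0 0 0.36 0; 0.1 1 0.6 0 0 0.36 0'
python3 -m creep '0 0.25 0 0 0 0 0;0 0.5 0 0 0 0 0;0.01 0.75 0 0 0 0 0;0.03 1 0 0 0 0 0;0.03 1 0 0 0 0 0'
python3 -m creep '0 0.25 0 0 0 0 0;0 0.25 0 0 0 0 0;0 0.25 -0.15 0 0 0 0;0 0.25 -0.3 0 0 0 0;0 0.25 -0.4 0 0 0 0;0 0.25 -0.48 0 0 0 0;0 0.25 -0.48 0 0 0 0'
```

```text
t: 25.8
tool_pos: [501.0, -133.6, 135.9]
ee_rot: [3.141, -0.001, 1.718]
wrist_force: [-0.1, 0.9, -0.4]
opening: 53.8
gripper_force: 20.0
t: 26.3
tool_pos: [505.9, 68.0, 136.1]
ee_rot: [3.14, -0.003, 1.717]
wrist_force: [1.0, -0.3, -0.9]
opening: 53.6
gripper_force: 20.0
t: 27.0
tool_pos: [505.0, 110.1, 37.7]
ee_rot: [-3.138, -0.0, 1.708]
wrist_force: [-0.3, -1.1, -0.6]
opening: 53.7
gripper_force: 20.0
```

```bash
python3 -m creep '0 0 -0.06 0 0 0 0; 0 0 -0.11 0 0 0 0; 0 0 -0.14 0 0 0 0; 0 0 -0.145 0 0 0 0; 0 0 -0.145 0 0 0 0'
python3 -m creep '0 0 0 0 0 0 1;0 0 0 0 0 0 1;0 0 0 0 0 0 1;0 0 0 0 0 0 1; 0 0 0.1 0 0 0 1; 0 0 0.25 0 0 0 1; 0 0 0.45 0 0 0 1;0 0 0.7 0 0 0 1;0 0 1 0 0 0 1; 0 -0.2 1 0 0 0 1; 0 -0.4 1 0 0 0 1; 0 -0.4 1 0 0 0 1'
python3 - <<'E'
from h import *
s=bot.observe();p,d=viewer.camera("side");w,_=viewer.camera("wrist");C=cam("side");print(s["t"])
cv2.imwrite("pics/s8.png",np.hstack([cv2.resize(p[120:380,200:480],(420,390),interpolation=2),cv2.resize(w[:240,140:380],(380,390))])[:,:,::-1])
for n,u,v in (("top",0,0),):pass
for x,y in((476,332),(486,258),(496,184),(506,110)):
    u,v=proj(C,[x,y,50]).round().astype(int); z=[(lambda o,r:(o+r*d[b,a])[2])(*ray(C,a,b)) for a in range(u-12,u+13,2) for b in range(v-10,v+11,2)]
    print(np.percentile(z,[50,90,97]).round(1))
E
```

```text
t: 27.5
tool_pos: [506.4, 111.0, 10.7]
ee_rot: [3.141, 0.0, 1.709]
wrist_force: [-0.1, -0.0, -0.3]
opening: 53.9
gripper_force: 20.0
t: 28.7
tool_pos: [506.6, 24.9, 210.9]
ee_rot: [3.141, 0.003, 1.701]
wrist_force: [-0.3, -0.1, -0.4]
opening: 87.0
gripper_force: 0.0
28.7
[48.3 51.2 53. ]
[48.6 51.6 52.6]
[47.9 52.3 54.3]
[46.7 52.2 54.1]
```

View pics/s8.png

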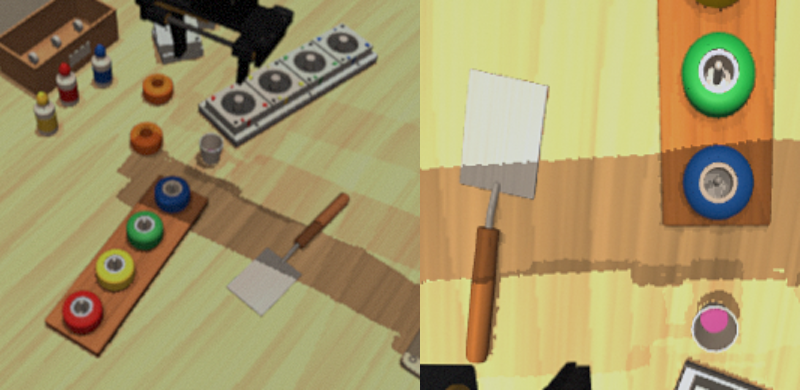

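The four wheels sit flat on their rods (tops at about 50 mm, as expected), in the order red, yellow, green, blue. The cup is upright and the gripper is clear of everything.

```bash
python3 -c "
from station import order
print(order.hand_in())"
```

```text
the job is handed in; nothing more can be done
None
```

I moved all four wheels onto the curing rack, flat on the board and one per rod, in the order red, yellow, green, blue from the robot's left. The tint cup is still standing where it was, and I handed the job in at about 29 s; the hand-in gave no verdict.

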